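# Shut the key case and tip the keys into its cut corner

## Robot

A 6-joint arm with a two-finger parallel gripper is mounted at the origin on a cart in front of the work surface, level with it; the furniture and walls round the work are solid. World frame = base frame: x ahead of the robot, y to its left, z up, the work surface at z = 0. Lengths are in mm, angles in rad, forces in N, time in s.
With the tool pointing down it reaches from about 325 to 900 mm from the base axis. Payload 6.1 kg.
Tool frame: the origin (TCP) lies midway between the tips of the shut fingers; the grasp point (between the pads) lies 19 mm behind it; z points along the fingers, y is the direction in which the jaws open and shut (so a half turn about z gives the same grasp; the last joint's range is limited). The gripper opens to 85 mm and grips with 20 to 120 N. Pads are 22 mm wide; open, the fingers measure 114 mm over their backs; the gripper's body (76 mm by 85 mm) begins 54 mm behind the grasp point. The pads swing forward as they close: fully open they stand 13 mm farther back than shut.
Start: joints at [-1.285, 0.22, 1.526, -0, 1.395, -0.126], TCP at [250.154, -572.746, 231.3] pointing down, gripper open.
Joint ranges: [-2.98, 2.98], [-0.91, 2.08], [0.09, 2.57], [-1.24, 4.39], [0.2, 2.65], [-2.68, 2.68]. Speed limits (rad/s): [2.57, 2.57, 3.01, 3.14, 3.14, 3.14].

## Interface

Orientations are given as a rotation vector (axis times angle).
In Python, from workcell import arm gives the robot as it stands.
- The arm moves only by the shell command python3 -m pendant 'ROWS' [FORCE]. ROWS is a JSON object of lists of equal length, an entry for each row: "linear": the shift along the tool's x, y, z in units of 30 mm (1.0 is 30 mm), a list of three; "turn": the turn, a rotation vector about the tool's x, y, z in units of 5 degrees (1.0 is 5 degrees), a list of three; "claw": the gripper command: -1 is fully open, 1 is shut, values between are in proportion. A call has 1 to 10 rows; each row is the pose to reach, as a shift and turn from the pose commanded when the call began, along the tool's axes at that moment; what a row does not reach only later rows make up. A row lasts 1/12 s, in which the tool goes at most 41.7 mm and 7.16 degrees, less where a joint would pass 70% of its speed; a pose out of reach is approached as far as the arm can. A call with a gripper value outside its range is refused whole. The fingers move at their own pace and stop on an object; FORCE is the grip in N (left out, the last holds). Time passes only in rows, so rows that repeat a pose let the fingers close. It gives the time, the measured TCP pose, the force and the opening at its end, in the units of the state.
- arm.get_obs(): the state, without advancing time (a new reading comes with each control period).
- arm.snapshot(name): name is "side" or "top" or "wrist"; returns a dict with "image" (480x640x3 uint8, red, green, blue), "depth" (480x640 float32, mm along the optical axis (not along the pixel's ray), 0 where there is no reading), "K" (3x3 intrinsics, pixels), "xyz" and "orientation" of the camera in the world. Camera axes: x right, y down, z forward; pixel columns grow to the right and rows downward; lengths in mm; the calibration is good to about 2 mm. The wrist camera is an equidistant fisheye: a pixel r from the principal point sees the ray r / f radians off the axis. A picture is of the moment at which its call begins.
- arm.hand_in(): hands the job in, once; it reports no verdict.
Trained networks look in the newest picture that a camera, given by its name, has taken for a name from the list of things; names that differ only in an ending like _2 or _b are one class to them, and where a whole thing is asked for, a point or a joint stands for the part that bears it (a point fixed in the world has none). Each returns a list of dicts, best first, with "conf" (0 to 1); they miss things now and then, are a little off and sometimes report something else, mostly with a low value. They report only what shows in the picture. A call takes as long as a camera call. They do not tell look-alikes from the thing itself.
- arm.silhouettes(camera, thing): "pixels" (480x640 bool, what is visible of it) and "at" ([row, column] in pixels, amid what is visible of it).
The state is a dict: "time_s": time; "joint_positions": joint angles; "joint_velocities": joint speeds; "joint_efforts": joint torques, N m; "tool_pos": TCP position; "ee_rot": TCP orientation; "wrist_force": force on the tool from outside, world axes, zero at the start; "ft_torque": the same for the moment, N m; "width": finger opening in mm.
Only numpy, scipy, OpenCV 4.12 (cv2) and the standard library are available. Lean on these libraries where they do the work, as an engineer would, in place of code of your own. Each camera call takes 0.05 s, during which the arm holds its last target.

## Task

Close the clear hinged lid of the small key case while the case stands on the cabinet, so that lid and base sit edge to edge all round. Then pick the closed case up and tilt it, low at its cut-off corner, until all three loose steel keys inside have slid into that corner, none trailing back past the middle of the case; finish still holding the case in the air, shut, still and clearly tilted down to that corner both lengthwise and sideways. Do not disturb the other things on the cabinet.

Things in the scene. Friction and masses are not known exactly. Their poses are not given: they have to be found in the camera images.
- case: Grey plastic case base, loose: an open tray 60 (own x) x 130 (y) x 24 mm high, walls and floor 3 mm. Origin: centre of the underside. Its corner at -x, +y is cut off at 45 degrees, 18 mm each way; the other three are square. Shut, the case is 36 mm high with flat sides to grip from above across the 60 mm at mid length, over both halves. Base 0.28 to 0.46 kg, lid 0.08 kg.
- lid_hinge (a point): Middle of the lid's hinge line, which runs along the top of the base's long +x side (the far side from the robot, within 0.6 rad of yaw), at x = +30, y = 0, z = 24 mm of the case. Two small knuckles stand out 4 mm there near y = -44 and +50 mm.
- case_lid (a joint): Angle of the lid: 0 = shut, rim flat on the base's rim; grows as it opens (1.57 = upright, 1.9 = leaning back at the stop). It starts at 1.15 to 1.8. Friction hinge (0.035 N m): the lid stays where it is left, a light push moves it, and it must be pushed all the way shut; nothing latches it.
- lid_edge (a point): Middle of the lid's free long edge on its outer face, 60 mm from the hinge line. The lid is a shallow clear plastic shell 60 x 130 mm, 12 mm deep, 3 mm thick. With the lid shut this point is at x = -30, y = 0, z = 36 mm of the case.
- cut_corner (a point): Point on the inner floor at the middle of the cut-off corner, at x = -21, y = +56, z = 3 mm of the case.
- key_1: Loose steel key, a bar 8 x 32 x 8 mm, 16 g, long along its own y, origin at the centre of its underside. It starts on the floor of the case lying across it, in the half away from the cut corner. Slippery: oiled, friction with the case 0.12 to 0.18. Keys can jam in a row along a long wall; tilting steeply lengthwise first, then sideways too, packs them well.
- key_2: Loose steel key like key_1, also in the case.
- key_3: Loose steel key like key_1, also in the case.
- v_block: Bystander: steel V-block 33 x 40 x 34 mm, origin at the centre of its underside.
- housing: Bystander: round turned aluminium housing, 46 mm across, 36 mm high, origin at the centre of its underside.
- tape_roll: Bystander: roll of masking tape lying flat, 100 mm across, 25 mm high, origin at the centre of its underside.
Things that resemble listed ones, but are neither listed nor needed, are in the scene too. Leave any green look-alike of the case alone.

How it is judged (in metres and radians):
On the way, in this order (a step that is already met when the one before it is completed fails the run):
1. the lid is shut while the case stands flat on the cabinet (value of joint case_lid below 0.04 rad and height (world z) of case below 0.006 m and angle between case's own z axis and vertical below 0.08 rad), for 0.2 s.
2. the shut case is lifted (value of joint case_lid below 0.06 rad and height (world z) of cut_corner above 0.05 m), for 0.1 s.
At the end, for the whole second after the job is handed in: Ends with the gripper alone holding the case still: lid within 0.06 rad of shut, cut corner 50 mm or more above the cabinet, tilted 15 to 69 degrees down to that corner (7 or more each way), all keys at rest inside within 60 mm of its point, packed to its side (all of step 2 and angle between case's own z axis and vertical between 0.26 and 1.2 rad and angle between case's own x axis and vertical below 1.45 rad and angle between case's own y axis and vertical above 1.69 rad and x of each of key_1, key_2, key_3 in the frame of case below 0.01 m and distance between each of key_1, key_2, key_3 and cut_corner below 0.06 m and contact force between the fingers and case above 2 N and contact force between case and v_block below 0.1 N and contact force between case and housing below 0.1 N and contact force between case and tape_roll below 0.1 N and linear speed of case below 0.02 m/s and angular speed of case below 0.15 rad/s and linear speed of each of key_1, key_2, key_3 below 0.03 m/s and x of any of key_1, key_2, key_3 in the frame of case below -0.004 m); the arm keeps its last pose, push and grip.
It fails at once if a bystander is moved more than 15 mm (distance of any of v_block, housing, tape_roll from where it was at the start of the episode above 0.015 m).
It fails at once if the case is lifted with its lid open (value of joint case_lid above 0.15 rad and height (world z) of cut_corner above 0.04 m).
It also fails if it takes over 48 s, if anything falls off the work surface, if the arm or the gripper's body presses on something with over 40 N, if the wrist force passes 120 N, or if a joint passes its speed limit or range.

## Working session

There is one attempt and no reset: what is moved stays moved. The work goes in short steps, Python scripts to look and compute and a shell command to move; the robot and the scene stay as the last step left them, time stands still between calls to the robot, and variables do not carry over. Pictures are saved under pics/ and viewed, and the job is handed in when it is done.

```bash
ls; mkdir -p pics; python3 - <<'E'
from workcell import arm
import cv2
for n in ("top","side"):
    s=arm.snapshot(n)
    cv2.imwrite(f"pics/{n}0.png",s["image"][:,:,::-1])
    print(n,s["K"],s["xyz"],s["orientation"])
    for t in ("case","lid_edge","key_1","v_block","housing","tape_roll"):
        print(t,[(round(d["conf"],2),d["at"],int(d["pixels"].sum())) for d in arm.silhouettes(n,t)])
o=arm.get_obs();print(o)
E
```

```text
pics
top [[483.28425579   0.         326.95252774]
 [  0.         483.28425579 244.79850509]
 [  0.           0.           1.        ]] [ 468.2781396    16.37730336 1105.68780449] [-2.16129184  2.20290317 -0.1194219 ]
case [(0.81, [280.2, 275.3], 1623), (0.57, [270.6, 351.9], 2102)]
lid_edge [(0.71, [259.4, 357.2], 554), (0.64, [278.8, 274.0], 1593), (0.27, [216.5, 183.4], 407)]
key_1 [(0.63, [281.4, 354.5], 45), (0.45, [214.9, 184.6], 403), (0.36, [269.9, 366.2], 57)]
v_block [(0.71, [293.8, 174.9], 339), (0.51, [267.2, 351.9], 2079)]
housing [(0.6, [216.9, 184.4], 416)]
tape_roll [(0.9, [250.6, 477.6], 844)]
side [[566.91507298   0.         319.26489469]
 [  0.         566.91507298 246.09741731]
 [  0.           0.           1.        ]] [166.56490563 718.75593071 795.57791565] [-0.66372751  2.61359499 -1.1310443 ]
case [(0.87, [297.7, 331.9], 2629), (0.64, [236.9, 362.2], 2912)]
lid_edge [(0.79, [293.6, 331.3], 1974), (0.65, [227.1, 355.6], 1178), (0.42, [396.7, 283.4], 749)]
key_1 [(0.64, [246.8, 374.2], 65), (0.49, [237.9, 379.6], 67), (0.42, [240.2, 373.6], 76)]
v_block [(0.84, [399.6, 283.9], 711)]
housing [(0.83, [352.4, 202.1], 845)]
tape_roll [(0.97, [181.9, 395.4], 900)]
{'time_s': 0.7, 'joint_positions': array([-1.28510285e+00,  2.20358673e-01,  1.52649509e+00, -3.17657288e-06,
        1.39467408e+00, -1.26098870e-01]), 'joint_velocities': array([ 2.57037753e-04, -6.29974501e-04,  9.45268424e-05, -7.21733023e-04,
       -9.68999801e-04,  1.35435843e-04]), 'joint_efforts': array([ 1.91476379e-04, -4.96691644e+01, -3.89643252e+01,  5.16187549e-05,
        8.34476741e-04, -3.65179835e-05]), 'tool_pos': array([ 250.15587221, -572.7611777 ,  231.32786812]), 'ee_rot': array([3.07517277e+00, 6.42268897e-01, 3.21793877e-06]), 'wrist_force': array([-0.3736558 , -1.04983207, -0.04458675]), 'ft_torque': array([-0.02554525,  0.04094877,  0.00289419]), 'width': 85.41041161973551}
```

```bash
python3 - <<'E'
import cv2
a=cv2.imread("pics/top0.png")[180:340,130:530]; cv2.imwrite("pics/top0c.png",cv2.resize(a,(800,320),interpolation=cv2.INTER_CUBIC))
a=cv2.imread("pics/side0.png")[150:430,150:470]; cv2.imwrite("pics/side0c.png",cv2.resize(a,(684,598),interpolation=cv2.INTER_CUBIC))
E
```

```text
(no output)
```

View pics/top0c.png

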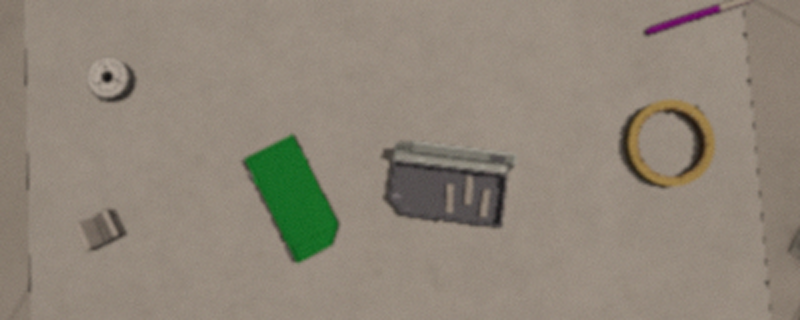

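View pics/side0c.png

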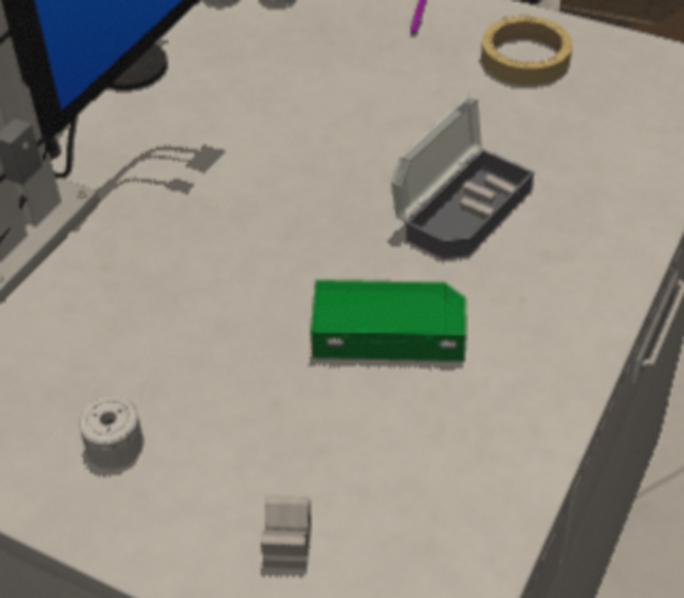

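View pics/top0.png

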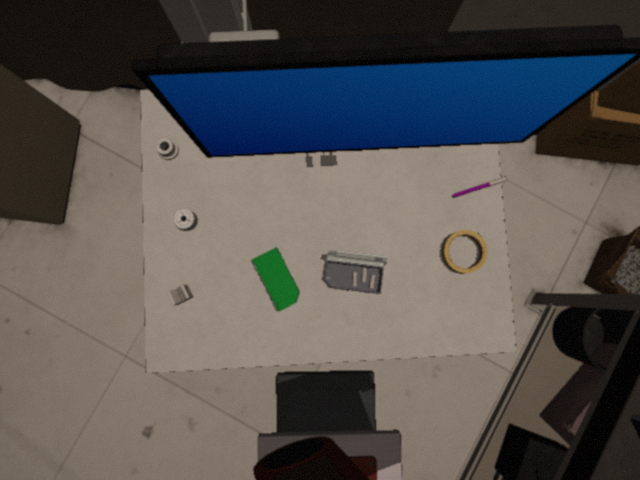

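The one that fits is the open grey case with a clear lid and keys, at top (352,270) and side (362,237). The green one at top (275,279) is the look-alike. The enlarged crops confirm this, with the cut corner at the left, toward the robot. Next I'll measure its pose.

```bash
cat > h.py <<'E'
import numpy as np, cv2
from scipy.spatial.transform import Rotation as R
from workcell import arm
def cloud(s):
    K=s["K"];d=s["depth"];v,u=np.mgrid[0:480,0:640]
    P=np.stack([(u-K[0,2])*d/K[0,0],(v-K[1,2])*d/K[1,1],d],-1)
    return P@R.from_rotvec(s["orientation"]).as_matrix().T+s["xyz"], d>0
def proj(s,P):
    c=(np.atleast_2d(P)-s["xyz"])@R.from_rotvec(s["orientation"]).as_matrix()
    K=s["K"]; return np.c_[c[:,0]/c[:,2]*K[0,0]+K[0,2],c[:,1]/c[:,2]*K[1,1]+K[1,2]]
E
python3 - <<'E'
from h import *
import pickle
for n in ("top","side"):
    s=arm.snapshot(n); P,ok=cloud(s); pickle.dump(s,open(n+".pkl","wb"))
    m=ok&(P[...,0]>330)&(P[...,0]<520)&(P[...,1]>-120)&(P[...,1]<40)&(P[...,2]>-20)&(P[...,2]<150)
    Z=P[m]; im=s["image"][m].astype(int)
    gr=(im[:,1]-im[:,0])<40
    Z=Z[gr]
    print(n,len(Z), np.histogram(Z[:,2],bins=np.arange(-20,120,10))[0])
    np.save(n+"_pts.npy",Z)
    fig=np.full((600,800,3),255,np.uint8)
    for p in Z:
        c=int(np.clip(p[2]*2.5,0,255)); col=tuple(int(x) for x in cv2.applyColorMap(np.uint8([[c]]),cv2.COLORMAP_JET)[0,0]) 
        if p[2]<2.5: col=(220,220,220)
        cv2.circle(fig,(int((40-p[1])*4.5),int((500-p[0])*4.5)),3,col,-1)
    for x in range(350,501,50): cv2.putText(fig,str(x),(730,int((500-x)*4.5)+5),0,.5,(0,0,0))
    for y in range(-100,50,50): cv2.putText(fig,str(y),(int((40-y)*4.5),590),0,.5,(0,0,0))
    cv2.imwrite(f"pics/pc_{n}.png",fig)
E
```

```text
top 5948 [   0 1649 4035  138  125    1    0    0    0    0    0    0    0]
side 5716 [   0 3501 1783  278  154    0    0    0    0    0    0    0    0]
```

View pics/pc_top.png

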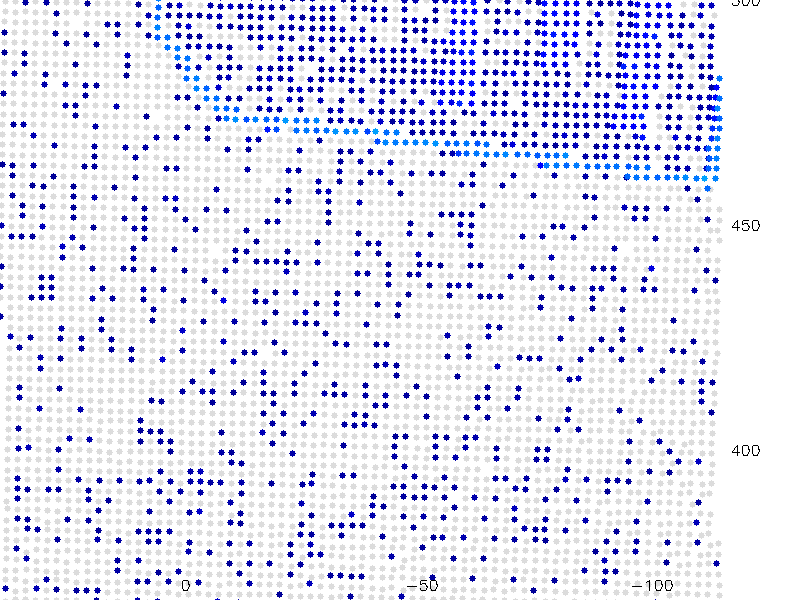

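View pics/pc_side.png

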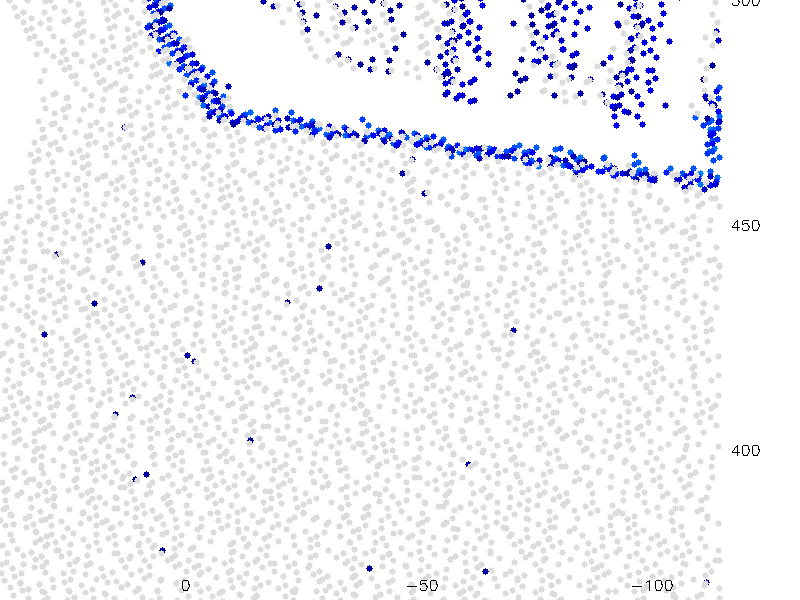

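```bash
cat >> h.py <<'E'
poly=np.array([[-30,-65],[30,-65],[30,65],[-12,65],[-30,47]],float)
def inplane(Z,x,y,th):
    c,s_=np.cos(th),np.sin(th); d=Z[:,:2]-[x,y]
    return np.c_[c*d[:,0]+s_*d[:,1],-s_*d[:,0]+c*d[:,1]]
def sd(q,poly=poly):
    return np.array([cv2.pointPolygonTest(poly.astype(np.float32).reshape(-1,1,2),(float(a),float(b)),True) for a,b in q])
E
python3 - <<'E'
from h import *
import pickle
from scipy.optimize import minimize, least_squares
for n in ("top","side"):
    s=pickle.load(open(n+".pkl","rb")); P,ok=cloud(s)
    m=ok&(P[...,0]>440)&(P[...,0]<600)&(P[...,1]>-160)&(P[...,1]<20)&(P[...,2]>-20)&(P[...,2]<150)
    Z=P[m]; 
    r=Z[(Z[:,2]>21)&(Z[:,2]<28)]
    def cost(p):
        q=inplane(r,*p); w=(q[:,0]<20)   # ignore hinge side
        e=np.abs(sd(q)-1.5); return np.minimum(e,6)[w].mean()+ 0.02*(~w).sum()/len(w)
    best=None
    for th in (-.2,-.12,-.05):
      for x0 in (495,505):
        o=minimize(cost,[x0,-58,th],method="Nelder-Mead",options=dict(xatol=.05,fatol=1e-3,initial_simplex=[[x0,-58,th],[x0+8,-58,th],[x0,-50,th],[x0,-58,th+.06]]))
        if best is None or o.fun<best.fun: best=o
    print(n,best.x,best.fun,len(r))
    # rest: lid pts in case frame
    q=inplane(Z,*best.x); L=np.c_[q,Z[:,2]]; L=L[(Z[:,2]>35)]
    print("lid pts",len(L), np.round(np.percentile(L,[5,50,95],axis=0),0).tolist())
    if len(L)>10:
        a=np.arctan2(L[:,2]-24,30-L[:,0]); print("ang from shut",np.percentile(a,[10,50,90]))
        rr=np.hypot(L[:,2]-24,30-L[:,0]); print(np.percentile(rr,[5,50,95]))
        sel=rr>35
        print(np.percentile(a[sel],[10,50,90]))
# monitor
s=pickle.load(open("top.pkl","rb")); P,ok=cloud(s)
for (u,v) in ((210,157),(360,150),(530,138),(360,100),(360,50)): print(u,v,P[v-3,u].round())
for (u,v) in ((275,279),(185,218),(180,294),(465,240)): print(u,v,P[v,u].round())
E
```

```text
top [ 4.96432641e+02 -5.90622152e+01 -1.35131035e-01] 0.7550264927400264 369
lid pts 374 [[38.0, -62.0, 44.0], [43.0, -2.0, 83.0], [49.0, 59.0, 87.0]]
ang from shut [1.71325894 1.79661934 1.88691763]
[20.41951975 60.53402577 64.12059202]
[1.7129052  1.79339985 1.87920393]
side [ 4.96952409e+02 -5.89042235e+01 -1.30916789e-01] 1.1922296486811705 460
lid pts 868 [[37.0, -64.0, 37.0], [43.0, -1.0, 60.0], [48.0, 62.0, 83.0]]
ang from shut [1.74427398 1.93811193 2.19792896]
[17.66435582 38.59829787 60.12724201]
[1.72795803 1.86664761 1.97636446]
210 157 [719. 211. 239.]
360 150 [727. -63. 240.]
530 138 [ 738. -368.  264.]
360 100 [727. -44. 474.]
360 50 [752. -37. 561.]
275 279 [493. 113.  39.]
185 218 [634. 313.  29.]
180 294 [465. 325.  23.]
465 240 [ 576. -323.    0.]
```

```bash
cat >> h.py <<'E'
CX,CY,TH=496.7,-59.0,-0.133
def case2w(p):
    c,s=np.cos(TH),np.sin(TH); return np.array([CX+c*p[0]-s*p[1],CY+s*p[0]+c*p[1],p[2]])
def Rgrip():
    c,s=np.cos(TH),np.sin(TH); y=np.array([c,s,0]);z=np.array([0,0,-1.]); return np.c_[np.cross(y,z),y,z]
def delta(p,Rt=None):
    o=arm.get_obs(); R0=R.from_rotvec(o["ee_rot"]).as_matrix()
    l=R0.T@(np.array(p)-o["tool_pos"])/30
    t=R.from_matrix(R0.T@(Rgrip() if Rt is None else Rt)).as_rotvec()*180/np.pi/5
    print("lin",l.round(2),"turn",t.round(2),"mm",round(np.linalg.norm(l)*30))
E
python3 - <<'E'
from h import *
p=case2w([95,0,225]);print(p);delta(p);print(arm.get_obs()["time_s"])
E
```

```text
[590.86101034 -71.59778285 225.        ]
lin [ 17.09 -10.76   0.21] turn [ -0.     0.   -11.76] mm 606
0.8
```

```bash
python3 -m pendant '{"linear":[[8.5,-5.4,0],[8.5,-5.4,0],[8.5,-5.4,0],[8.5,-5.4,0],[8.5,-5.4,0],[8.5,-5.4,0],[8.5,-5.4,0],[8.5,-5.4,0],[8.5,-5.4,0],[8.5,-5.4,0]],"turn":[[0,0,-6],[0,0,-6],[0,0,-6],[0,0,-6],[0,0,-6],[0,0,-6],[0,0,-6],[0,0,-6],[0,0,-6],[0,0,-6]],"claw":[1,1,1,1,1,1,1,1,1,1]}' 60
python3 -c "
from h import *
delta(case2w([95,0,225]))"
```

```text
time_s: 1.63
tool_pos: [419.2, -322.1, 231.5]
ee_rot: [2.802, 1.419, -0.001]
wrist_force: [-0.4, 0.9, -0.2]
width: 0.0
lin [10.12 -0.33  0.21] turn [ 0.    0.01 -5.73] mm 304
```

```bash
python3 -m pendant '{"linear":[[10.1,-0.3,0.2],[10.1,-0.3,0.2],[10.1,-0.3,0.2],[10.1,-0.3,0.2],[10.1,-0.3,0.2],[10.1,-0.3,0.2],[10.1,-0.3,0.2],[10.1,-0.3,0.2],[10.1,-0.3,0.2],[10.1,-0.3,0.2]],"turn":[[0,0,-5.73],[0,0,-5.73],[0,0,-5.73],[0,0,-5.73],[0,0,-5.73],[0,0,-5.73],[0,0,-5.73],[0,0,-5.73],[0,0,-5.73],[0,0,-5.73]],"claw":[1,1,1,1,1,1,1,1,1,1]}'
python3 -c "
from h import *
delta(case2w([95,0,70]))
s=arm.snapshot('wrist');cv2.imwrite('pics/w1.png',s['image'][:,:,::-1])"
```

```text
time_s: 2.47
tool_pos: [591.4, -74.4, 224.8]
ee_rot: [-2.367, -2.066, 0.002]
wrist_force: [0.3, -1.2, 0.0]
width: -0.2
lin [ 0.09 -0.03  5.16] turn [-0.01  0.01 -0.03] mm 155
```

View pics/w1.png

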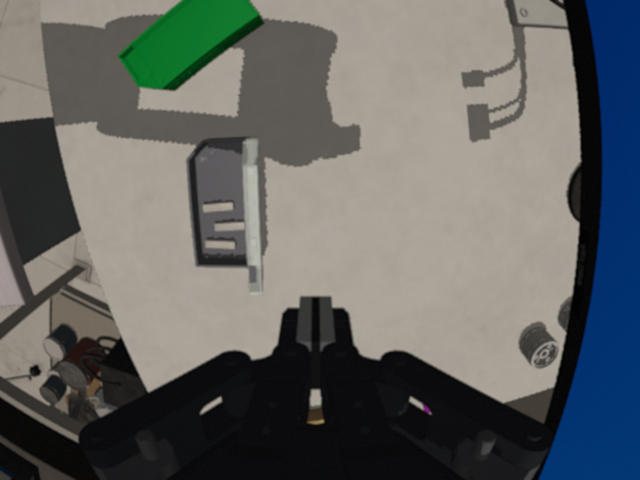

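```bash
python3 -m pendant '{"linear":[[0.1,0,5.2],[0.1,0,5.2],[0.1,0,5.2],[0.1,0,5.2],[0.1,0,5.2],[0.1,0,5.2]],"turn":[[0,0,0],[0,0,0],[0,0,0],[0,0,0],[0,0,0],[0,0,0]],"claw":[1,1,1,1,1,1]}'
python3 -m pendant '{"linear":[[0,-0.5,0],[0,-1,0],[0,-1.4,0],[0,-1.8,0],[0,-2.1,0],[0,-2.4,0],[0,-2.7,0],[0,-3.0,0],[0,-3.2,0],[0,-3.2,0]],"turn":[[0,0,0],[0,0,0],[0,0,0],[0,0,0],[0,0,0],[0,0,0],[0,0,0],[0,0,0],[0,0,0],[0,0,0]],"claw":[1,1,1,1,1,1,1,1,1,1]}'
python3 -c "
from h import *
delta(case2w([-12,0,36]))
s=arm.snapshot('side');cv2.imwrite('pics/s2.png',cv2.resize(s['image'][150:330,260:460,::-1],(660,594)))"
```

```text
time_s: 3.02
tool_pos: [589.8, -71.7, 67.9]
ee_rot: [-2.366, -2.061, 0.005]
wrist_force: [-0.3, 0.3, 0.1]
width: -0.2
time_s: 3.85
tool_pos: [495.5, -56.8, 69.2]
ee_rot: [-2.366, -2.065, 0.001]
wrist_force: [0.6, -0.6, 0.4]
width: -0.0
lin [-0.07 -0.35  1.11] turn [-0.01 -0.   -0.03] mm 35
```

View pics/s2.png

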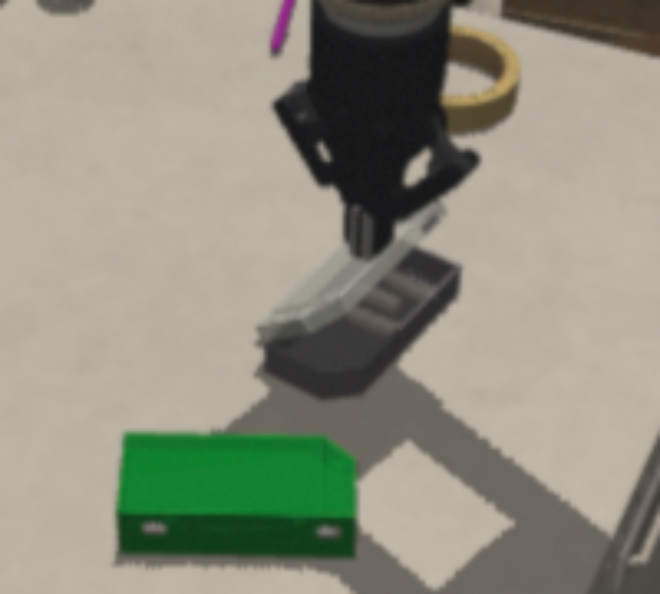

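The lid is at about 35° and follows the fingers. Next I'll push it down.

```bash
python3 -m pendant '{"linear":[[0,-0.1,0.2],[0,-0.2,0.4],[0,-0.3,0.6],[0,-0.35,0.8],[0,-0.35,0.95],[0,-0.35,1.05],[0,-0.35,1.1],[0,-0.35,1.12],[0,-0.35,1.14],[0,-0.35,1.15]],"turn":[[0,0,0],[0,0,0],[0,0,0],[0,0,0],[0,0,0],[0,0,0],[0,0,0],[0,0,0],[0,0,0],[0,0,0]],"claw":[1,1,1,1,1,1,1,1,1,1]}'
python3 -m pendant '{"linear":[[0,0,0.02],[0,0,0.04],[0,0,0.06],[0,0,0.06]],"turn":[[0,0,0],[0,0,0],[0,0,0],[0,0,0]],"claw":[1,1,1,1]}'
```

```text
time_s: 4.73
tool_pos: [485.9, -55.5, 35.8]
ee_rot: [-2.365, -2.065, 0.002]
wrist_force: [-9.7, 1.8, 17.1]
width: -0.2
time_s: 5.07
tool_pos: [486.1, -55.5, 35.7]
ee_rot: [-2.364, -2.065, 0.003]
wrist_force: [-15.4, 2.7, 30.5]
width: -0.1
```

```bash
python3 -m pendant '{"linear":[[0,0,-0.05],[0,0,-0.05],[0,0,-0.05],[0,0,-1],[0,0,-2],[0,0,-3],[0,0,-4]],"turn":[[0,0,0],[0,0,0],[0,0,0],[0,0,0],[0,0,0],[0,0,0],[0,0,0]],"claw":[1,1,1,1,1,1,-1]}'
python3 - <<'E'
from h import *
import pickle
s=arm.snapshot('side');cv2.imwrite('pics/s3.png',cv2.resize(s['image'][170:300,280:440,::-1],(720,585)))
P,ok=cloud(s)
m=ok&(P[...,0]>440)&(P[...,0]<560)&(P[...,1]>-150)&(P[...,1]<30)&(P[...,2]>28)&(P[...,2]<50)
Z=P[m];q=inplane(Z,CX,CY,TH)
A=np.c_[q,np.ones(len(q))]
g=np.abs(q[:,0])<27
c,_,_,_=np.linalg.lstsq(A[g],Z[g,2],rcond=None);print("side plane",c,len(Z),np.percentile(q,[1,50,99],axis=0).round(1).tolist())
s=arm.snapshot('wrist');cv2.imwrite('pics/w3.png',s['image'][:,:,::-1])
s=arm.snapshot('top');cv2.imwrite('pics/t3.png',cv2.resize(s['image'][210:330,270:430,::-1],(800,600)))
delta(case2w([0,0,120]))
E
```

```text
time_s: 5.65
tool_pos: [486.4, -55.6, 154.3]
ee_rot: [-2.367, -2.066, -0.0]
wrist_force: [0.4, -0.4, -0.2]
width: 10.7
side plane [ 3.34021542e-03 -6.80279941e-03  3.46370481e+01] 1423 [[-29.9, -64.8], [-1.3, 4.0], [30.2, 64.4]]
lin [-0.05  0.26  1.21] turn [ 0.08  0.01 -0.03] mm 37
```

View pics/s3.png

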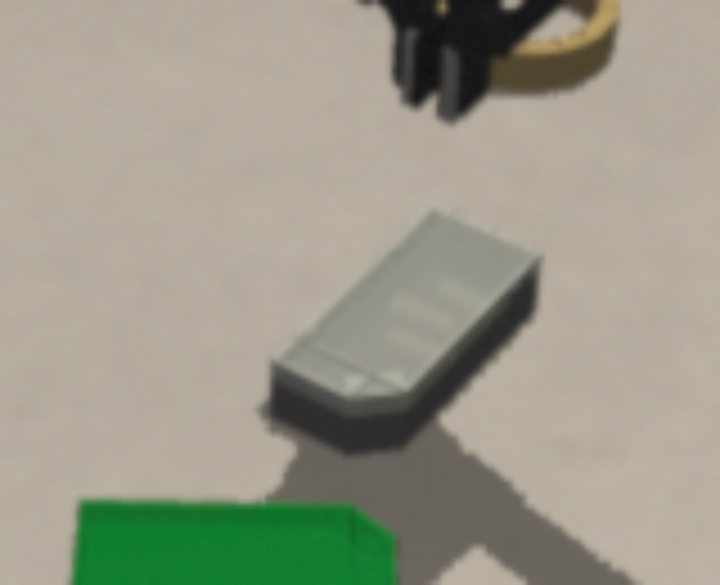

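View pics/w3.png

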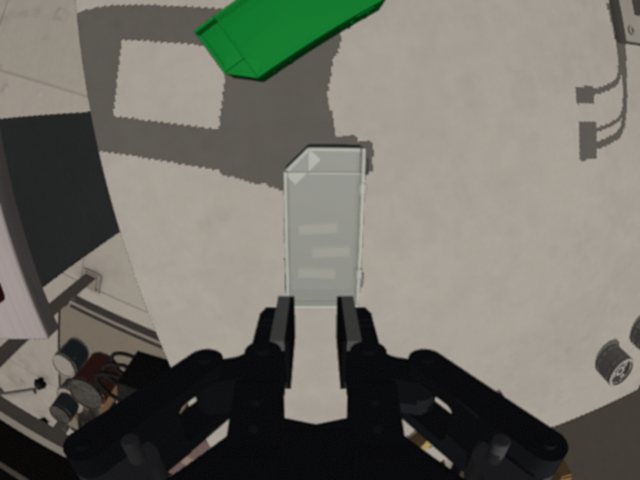

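The lid is shut (lid plane slope 0.003 rad, outline still ±30/±65). Next I'll grasp it over the middle.

```bash
python3 -m pendant '{"linear":[[0,0.26,0.3],[0,0.26,0.6],[0,0.26,0.9],[0,0.26,1.2],[0,0.26,1.2],[0,0.26,1.2],[0,0.26,1.2],[0,0.26,1.2]],"turn":[[0,0,0],[0,0,0],[0,0,0],[0,0,0],[0,0,0],[0,0,0],[0,0,0],[0,0,0]],"claw":[-1,-1,-1,-1,-1,-1,-1,-1]}'
python3 -c "
from h import *
delta(case2w([0,0,0]))"
```

```text
time_s: 6.47
tool_pos: [494.5, -56.8, 117.4]
ee_rot: [2.366, 2.066, 0.001]
wrist_force: [-0.0, 0.5, -0.5]
width: 85.4
lin [-0.06  0.08  3.91] turn [ 0.01  0.   -0.03] mm 117
```

```bash
python3 -m pendant '{"linear":[[-0.06,0.08,0.8],[-0.06,0.08,1.6],[-0.06,0.08,2.3],[-0.06,0.08,2.8],[-0.06,0.08,3.2],[-0.06,0.08,3.6],[-0.06,0.08,3.8],[-0.06,0.08,3.88],[-0.06,0.08,3.88]],"turn":[[0,0,0],[0,0,0],[0,0,0],[0,0,0],[0,0,0],[0,0,0],[0,0,0],[0,0,0],[0,0,0]],"claw":[-1,-1,-1,-1,-1,-1,-1,-1,-1]}'
```

```text
time_s: 7.22
tool_pos: [496.4, -58.9, 0.5]
ee_rot: [-2.366, -2.066, 0.0]
wrist_force: [-0.5, -0.3, 0.1]
width: 85.6
```

```bash
python3 -m pendant '{"linear":[[0,0,0],[0,0,0],[0,0,0],[0,0,0],[0,0,0],[0,0,0],[0,0,0],[0,0,0]],"turn":[[0,0,0],[0,0,0],[0,0,0],[0,0,0],[0,0,0],[0,0,0],[0,0,0],[0,0,0]],"claw":[1,1,1,1,1,1,1,1]}' 100
python3 - <<'E'
from h import *
s=arm.snapshot('side');cv2.imwrite('pics/s4.png',cv2.resize(s['image'][140:300,260:440,::-1],(675,600)))
E
```

```text
time_s: 7.88
tool_pos: [497.7, -59.1, 2.0]
ee_rot: [2.365, 2.065, 0.002]
wrist_force: [-0.3, -0.6, 5.8]
width: 58.6
```

View pics/s4.png

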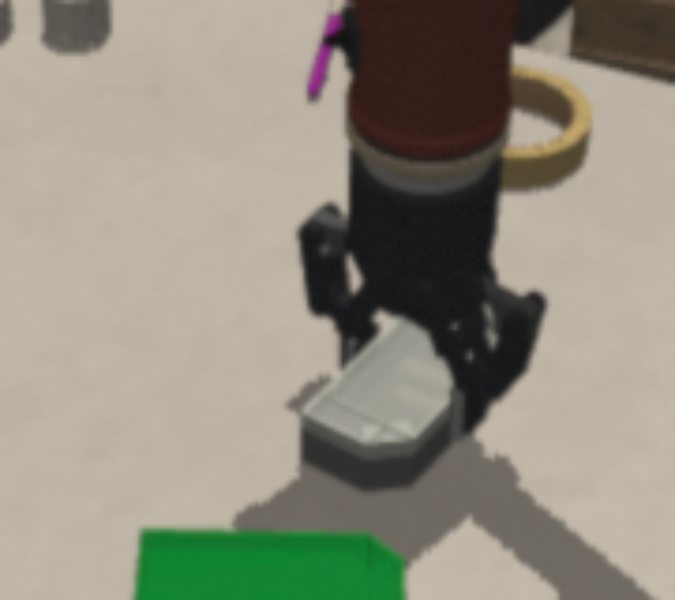

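```bash
python3 -m pendant '{"linear":[[0,0,-0.3],[0,0,-0.8],[0,0,-1.5],[0,0,-2.2],[0,0,-3],[0,-0.3,-3.8],[0,-0.6,-4.6],[0,-0.9,-5.4],[0,-1.2,-6],[0,-1.4,-6.5]],"turn":[[0,0,0],[0,0,0],[0,0,0],[0,0,0],[0,0,0],[0,0,0],[0,0,0],[0,0,0],[0,0,0],[0,0,0]],"claw":[1,1,1,1,1,1,1,1,1,1]}'
python3 -m pendant '{"linear":[[0,-0.2,-0.7],[0,-0.4,-1.3],[0,-0.5,-1.6],[0,-0.5,-1.7],[0,-0.5,-1.7]],"turn":[[0,0,0],[0,0,0],[0,0,0],[0,0,0],[0,0,0]],"claw":[1,1,1,1,1]}'
python3 - <<'E'
from h import *
s=arm.snapshot('side');cv2.imwrite('pics/s5.png',s['image'][:,:,::-1])
print(arm.get_obs()["joint_positions"].round(2))
E
```

```text
time_s: 8.77
tool_pos: [453.6, -52.9, 196.9]
ee_rot: [-2.366, -2.066, 0.0]
wrist_force: [1.1, -0.2, -4.9]
width: 58.6
time_s: 9.18
tool_pos: [439.9, -51.1, 246.8]
ee_rot: [2.366, 2.066, 0.001]
wrist_force: [-0.9, 0.3, -4.8]
width: 59.0
[-0.29 -0.24  1.96  0.    1.43 -0.16]
```

View pics/s5.png

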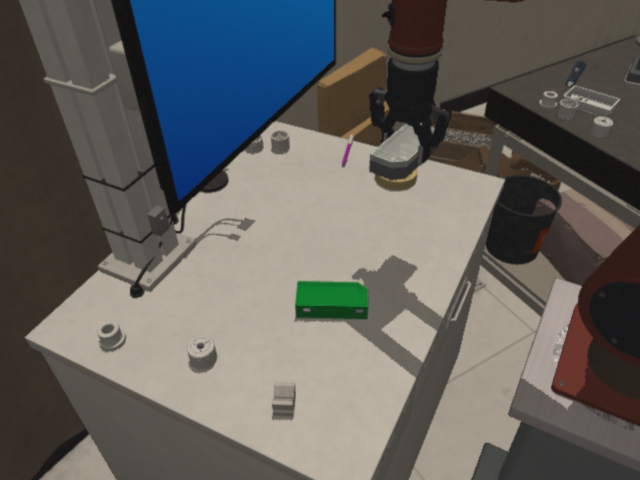

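```bash
python3 -m pendant '{"linear":[[0,0,0],[0,0,0],[0,0,0],[0,0,0],[0,0,0],[0,0,0],[0,0,0],[0,0,0],[0,0,0],[0,0,0]],"turn":[[0,-0.5,0],[0,-1.2,0],[0,-2.1,0],[0,-3,0],[0,-4,0],[0,-5,0],[0,-6,0],[0,-7,0],[0,-8,0],[0,-9,0]],"claw":[1,1,1,1,1,1,1,1,1,1]}' 110
python3 -m pendant '{"linear":[[0,0,0],[0,0,0],[0,0,0],[0,0,0],[0,0,0],[0,0,0],[0,0,0],[0,0,0],[0,0,0],[0,0,0]],"turn":[[0,-0.7,0],[0,-1,0],[0,-1,0],[0,-1,0],[0,-1,0],[0,-1,0],[0,-1,0],[0,-1,0],[0,-1,0],[0,-1,0]],"claw":[1,1,1,1,1,1,1,1,1,1]}'
python3 - <<'E'
from h import *
o=arm.get_obs();print(o["joint_positions"].round(2),R.from_rotvec(o["ee_rot"]).as_matrix().round(2))
s=arm.snapshot('side');cv2.imwrite('pics/s6.png',s['image'][:,:,::-1])
s=arm.snapshot('wrist');cv2.imwrite('pics/w6.png',s['image'][:,:,::-1])
E
```

```text
time_s: 10.07
tool_pos: [439.7, -50.4, 245.0]
ee_rot: [1.89, 1.653, -0.788]
wrist_force: [-0.5, -0.4, -3.6]
width: 58.7
time_s: 10.9
tool_pos: [439.9, -51.3, 246.9]
ee_rot: [1.833, 1.599, -0.854]
wrist_force: [0.4, -0.1, -4.9]
width: 58.5
[ 0.25  0.06  1.91 -0.79  1.59  0.55] [[ 0.09  0.99 -0.1 ]
 [ 0.64 -0.14 -0.76]
 [-0.77  0.   -0.64]]
```

View pics/s6.png

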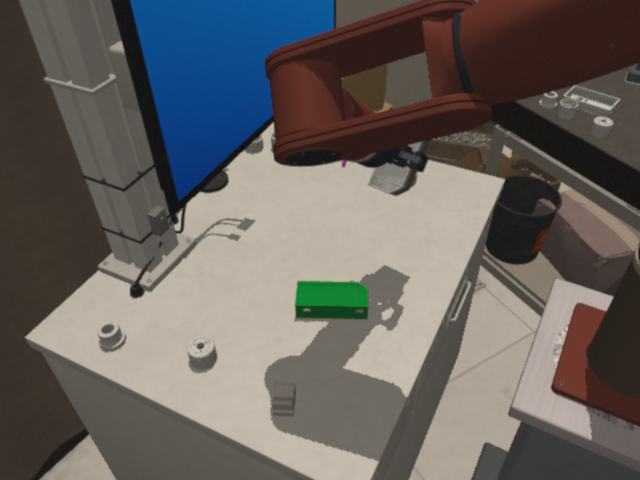

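View pics/w6.png

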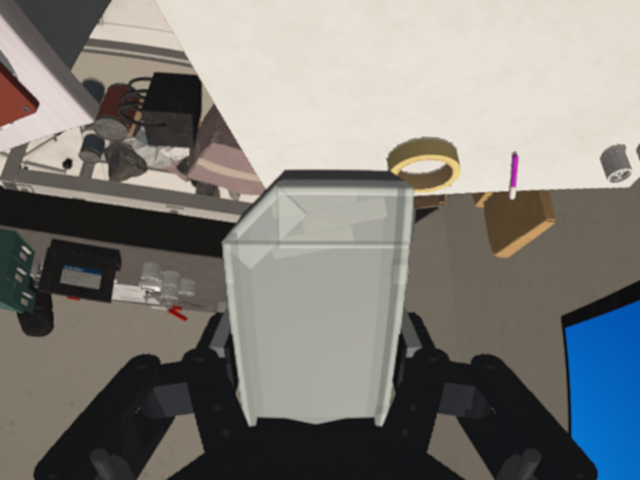

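The wrist view through the lid shows the keys at the cut end (about (330,215)), with the case held and shut. Next is the sideways tilt.

```bash
python3 -m pendant '{"linear":[[0,0,0],[0,0,0],[0,0,0],[0,0,0],[0,0,0],[0,0,0],[0,0,0],[0,0,0],[0,0,0],[0,0,0]],"turn":[[-0.5,0,0],[-1.2,0,0],[-2,0,0],[-3,0,0],[-4,0,0],[-5,0,0],[-5.7,0,0],[-6,0,0],[-6,0,0],[-6,0,0]],"claw":[1,1,1,1,1,1,1,1,1,1]}'
python3 -m pendant '{"linear":[[0,0,0],[0,0,0],[0,0,0],[0,0,0],[0,0,0],[0,0,0],[0,0,0],[0,0,0],[0,0,0],[0,0,0]],"turn":[[0,0,0],[0,0,0],[0,0,0],[0,0,0],[0,0,0],[0,0,0],[0,0,0],[0,0,0],[0,0,0],[0,0,0]],"claw":[1,1,1,1,1,1,1,1,1,1]}'
python3 - <<'E'
from h import *
o=arm.get_obs();M=R.from_rotvec(o["ee_rot"]).as_matrix();print(o["joint_positions"].round(2),"angles case x,y,z:",np.arccos(M[2,1]).round(2),np.arccos(M[2,0]).round(2),np.arccos(-M[2,2]).round(2))
s=arm.snapshot('wrist');cv2.imwrite('pics/w7.png',cv2.resize(s['image'][140:440,180:480,::-1],(600,600)))
E
```

```text
time_s: 11.83
tool_pos: [439.8, -51.2, 247.0]
ee_rot: [1.457, 1.63, -0.38]
wrist_force: [0.8, -0.1, -4.2]
width: 58.6
time_s: 12.67
tool_pos: [439.8, -51.1, 246.6]
ee_rot: [1.456, 1.631, -0.38]
wrist_force: [0.2, 0.2, -4.4]
width: 58.6
[ 0.34 -0.32  2.31 -1.07  1.21  0.67] angles case x,y,z: 1.24 2.44 0.98
```

View pics/w7.png

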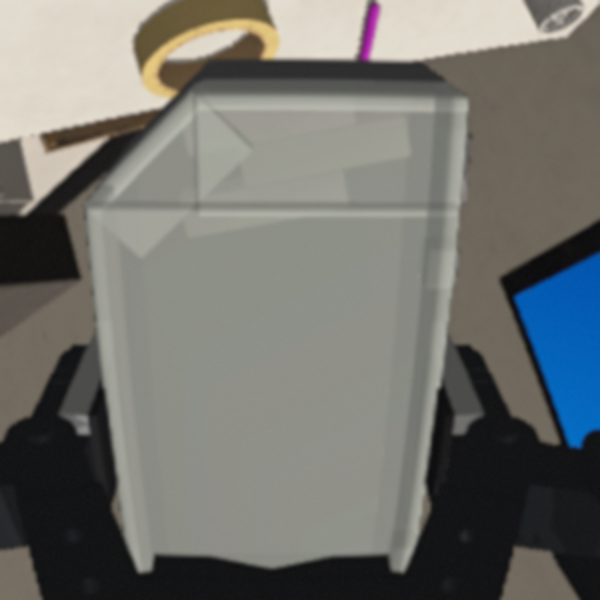

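```bash
cat > k.py <<'E'
import sys
from h import *
s=arm.snapshot('wrist');K=s["K"]
im=s["image"][:,:,::-1]
c=cv2.resize(im[140:300,220:430],(787,600),interpolation=cv2.INTER_CUBIC)
l=cv2.cvtColor(c,cv2.COLOR_BGR2LAB); l[...,0]=cv2.createCLAHE(4,(4,4)).apply(l[...,0]); c=cv2.cvtColor(l,cv2.COLOR_LAB2BGR)
# project case-frame grid on floor/top-of-key via tool: case origin pos in tool frame
o=arm.get_obs();M=R.from_rotvec(o["ee_rot"]).as_matrix()
ZT=float(sys.argv[2]) if len(sys.argv)>2 else 2.0   # case underside z rel. TCP when gripped (case z=0 at world 0, TCP z 2 )
Rc=np.c_[M[:,1],M[:,0],-M[:,2]]
org=o["tool_pos"]-Rc[:,2]*ZT
C=R.from_rotvec(s["orientation"]).as_matrix()
def fp(p):
    w=org+Rc@np.array(p,float); q=C.T@(w-s["xyz"]); r=np.hypot(q[0],q[1]); a=np.arctan2(r,q[2])
    return np.array([K[0,0]*a*q[0]/r+K[0,2],K[1,1]*a*q[1]/r+K[1,2]])
S=787/210
def P(p): u=fp(p); return (int((u[0]-220+.5)*S),int((u[1]-140+.5)*S))
for z,col in ((3,(0,255,255)),(36,(255,0,0))):
    pts=[P([x,y,z]) for x,y in ((-30,0),(30,0),(30,65),(-12,65),(-30,47))] if z==36 else [P([x,y,z]) for x,y in ((-27,0),(27,0),(27,62),(-10.8,62),(-27,45.8))]
    cv2.polylines(c,[np.array(pts)],True,col,1)
cv2.line(c,P([10,0,11]),P([10,62,11]),(0,0,255),1)
cv2.line(c,P([-4,0,11]),P([-4,62,11]),(0,255,0),1)
for y in (10,20,30,40,50): cv2.circle(c,P([10,y,11]),3,(0,0,255),-1)
print({n:[(round(d["conf"],2),d["at"]) for d in arm.silhouettes("wrist",n)] for n in ("key_1",)})
cv2.imwrite(sys.argv[1],c)
E
python3 k.py pics/k1.png
```

```text
{'key_1': [(0.4, [155.1, 279.6])]}
```

View pics/k1.png

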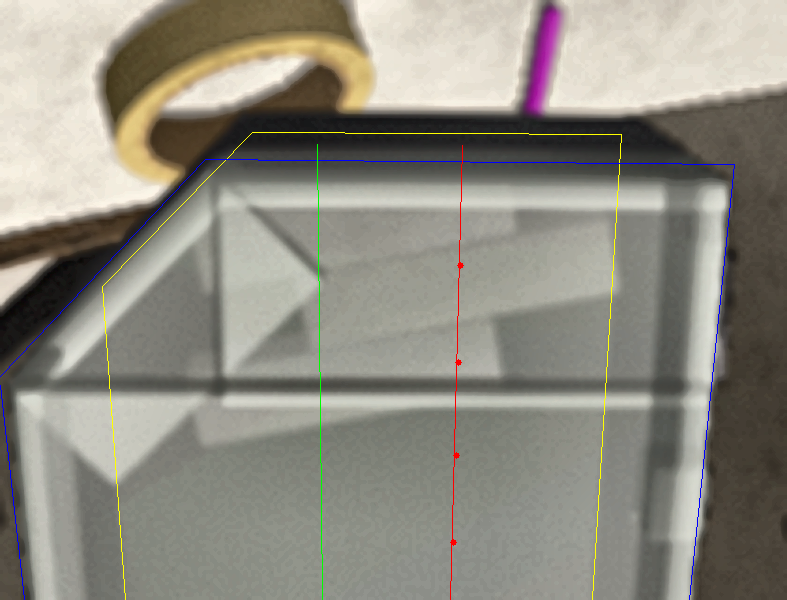

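```bash
cat >> h.py <<'E'
def Rtilt(a,b):
    Rc0=R.from_euler("z",TH)*R.from_euler("x",-a,degrees=True)*R.from_euler("y",-b,degrees=True)
    m=Rc0.as_matrix(); return np.c_[m[:,1],m[:,0],-m[:,2]]
E
python3 -c "
from h import *
p=arm.get_obs()['tool_pos']
delta(p,Rtilt(50,30));delta(p,Rtilt(30,45))"
```

```text
lin [0. 0. 0.] turn [-0.02  0.01 -0.02] mm 0
lin [0. 0. 0.] turn [-2.99  3.2   2.43] mm 0
```

```bash
python3 -m pendant '{"linear":[[0,0,0],[0,0,0],[0,0,0],[0,0,0],[0,0,0],[0,0,0],[0,0,0],[0,0,0],[0,0,0],[0,0,0]],"turn":[[-0.6,0.64,0.48],[-1.2,1.28,0.96],[-1.8,1.92,1.44],[-2.4,2.56,1.92],[-3,3.2,2.4],[-3,3.2,2.4],[-3,3.2,2.4],[-3,3.2,2.4],[-3,3.2,2.4],[-3,3.2,2.4]],"claw":[1,1,1,1,1,1,1,1,1,1]}'
python3 k.py pics/k2.png
python3 -c "
from h import *
o=arm.get_obs();print(o['joint_positions'].round(2));delta(o['tool_pos'],Rtilt(30,45))"
```

```text
time_s: 13.65
tool_pos: [439.9, -50.6, 245.6]
ee_rot: [1.506, 1.654, 0.155]
wrist_force: [0.4, -0.1, -3.8]
width: 58.7
{'key_1': []}
[ 0.08 -0.83  2.56 -0.77  0.79  0.37]
lin [0. 0. 0.] turn [-0.02 -0.02  0.06] mm 0
```

View pics/k2.png

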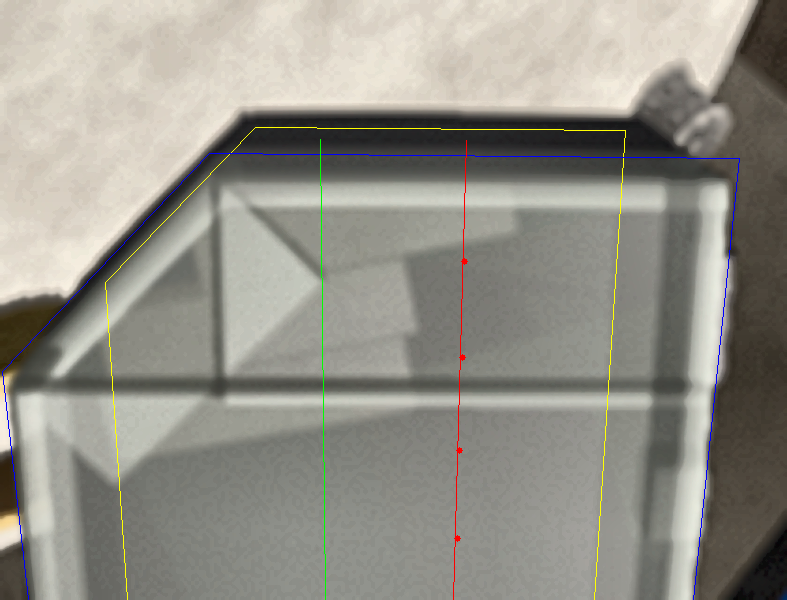

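```bash
python3 -c "
from h import *
o=arm.get_obs();delta(o['tool_pos']+[60,0,-20],Rtilt(30,45))"
```

```text
lin [0.55 1.09 1.72] turn [-0.02 -0.02  0.06] mm 63
```

```bash
python3 -m pendant '{"linear":[[0.03,0.06,0.1],[0.08,0.17,0.27],[0.15,0.3,0.48],[0.23,0.46,0.73],[0.31,0.61,0.97],[0.39,0.77,1.22],[0.46,0.91,1.44],[0.52,1.02,1.62],[0.55,1.09,1.72],[0.55,1.09,1.72]],"turn":[[0,0,0],[0,0,0],[0,0,0],[0,0,0],[0,0,0],[0,0,0],[0,0,0],[0,0,0],[0,0,0],[0,0,0]],"claw":[1,1,1,1,1,1,1,1,1,1]}'
python3 -m pendant '{"linear":[[0,0,0],[0,0,0],[0,0,0],[0,0,0],[0,0,0],[0,0,0]],"turn":[[0,0,0],[0,0,0],[0,0,0],[0,0,0],[0,0,0],[0,0,0]],"claw":[1,1,1,1,1,1]}'
python3 k.py pics/k3.png
python3 - <<'E'
from h import *
o=arm.get_obs();M=R.from_rotvec(o["ee_rot"]).as_matrix();print(o["joint_positions"].round(2),o["time_s"],"angles case x,y,z:",np.arccos(M[2,1]).round(2),np.arccos(M[2,0]).round(2),np.arccos(-M[2,2]).round(2))
a=[]
for n,b in (('side',(100,260,270,470)),('top',(190,310,270,430))):
    s=arm.snapshot(n);a.append(cv2.resize(s['image'][b[0]:b[1],b[2]:b[3],::-1],(400,300),interpolation=cv2.INTER_CUBIC))
cv2.imwrite('pics/st8.png',np.hstack(a))
E
```

```text
time_s: 14.58
tool_pos: [500.4, -51.2, 225.9]
ee_rot: [1.507, 1.652, 0.157]
wrist_force: [-0.1, 0.0, -5.2]
width: 58.4
time_s: 15.08
tool_pos: [499.9, -51.4, 227.0]
ee_rot: [1.506, 1.65, 0.158]
wrist_force: [-0.3, 0.0, -3.5]
width: 58.4
{'key_1': []}
[ 0.06 -0.54  2.45 -0.92  0.65  0.56] 15.1833 angles case x,y,z: 0.91 2.1 0.91
```

View pics/k3.png

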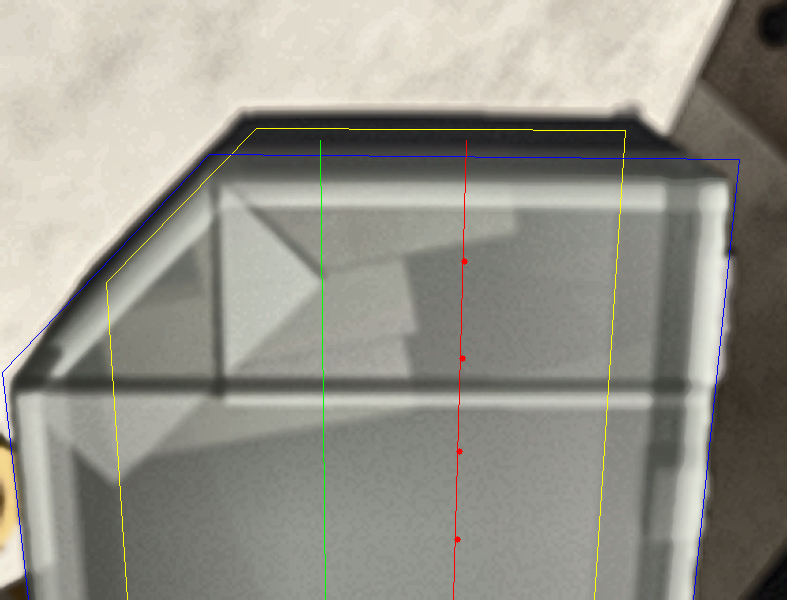

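View pics/st8.png

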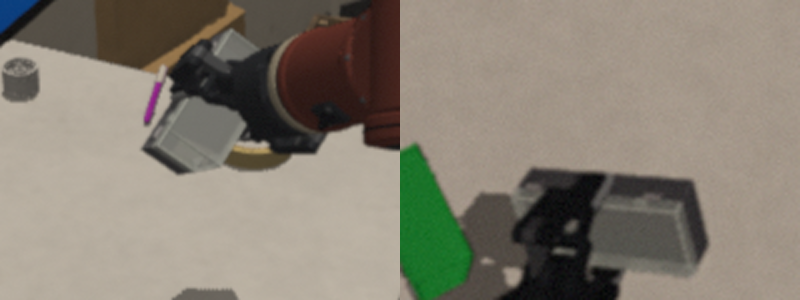

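The keys haven't moved between the last two wrist pictures, right ends at columns 515, 410 and 408. The lid is shut and the case is still, so I'm handing in.

```bash
python3 -c "
from workcell import arm
print(arm.hand_in())"
```

```text
the job is handed in; nothing more can be done
None
```

I closed the grey case's lid, gripped the case over both halves at 100–110 N, lifted it and tilted it toward the cut corner. I handed it in at about 15 s of the 48 s allowed; no verdict came back.

- **Lid:** with the case flat on the cabinet, the lid plane sloped 0.003 rad. After lifting I judged it shut from the side and wrist pictures only.
- **Pose at hand-in:** the case was held still, with the cut corner about 185 mm up. The angles from vertical were 0.91 for case x, 2.10 for y and 0.91 for z, taken from the tool pose, all within limits.
- **Keys:** at the first tilt one key sat borderline, at x of about 10 mm. I changed the tilt to 30° lengthwise and 45° sideways, and it slid down. By eye through the lid, the keys then lay at x of about 0, -11 and -11 mm in the cut end, and they had not moved between the last two pictures.
- **Disagreements:** my case outline overlay was 2–6 mm off the wrist picture, so the key positions are only good to a few mm. The key detector found none through the lid at the end, so that check rests on the picture.
- **Bystanders:** I did not re-measure them at the end. No move came near them or the green look-alike.

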